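# Riddle the nuts out of the mixed rack hardware

## Task

The four small nuts have got mixed up with the two jack adapters and the cable coupler: carry the loaded riddle (the small aluminium sieve) level to the plywood trough, hang it by its pins on the rails with the lip toward the tray, and shake it along the rails until all four nuts have dropped into the bin below. Then leave it on the rails, take it again by the round tail bar, push it forward so that its front pins are in the hooks, and lift the tail so that the three large pieces slide into the tray. Lower the empty riddle back level onto the rails and let go, leaving the other things on the desk where they are.

Things in the scene. Friction and masses are not known exactly. Their poses are not given: they have to be found in the camera images.
- trough: Fixed open plywood trough, 355 long, 92 wide (inside 72). Origin on the desk, on its midline, straight under the tipping pivot; +x along it to the tipping end, y across, z up. A divider (x 4 to 10, 36 high) parts the nut bin (rear) from the tray (front). Side walls of the rear part carry steel rails: tops z = 70, y = 36 to 46 each side, x -195 to +13. No moving part.
- nut_bin (a point): Middle of the nut bin's floor, 8 above the desk, trough frame x = -90.5. The bin is the rear part of the trough under the rails, x -185 to 4, 72 wide; rear wall 48 high, side walls up to the rails.
- tray (a point): Middle of the floor (8 above the desk) of the tray for the large pieces, trough frame x = 80: front part of the trough, x 10 to 150, 72 wide, side walls 50 high, end wall 60 high.
- pivot (a point): Trough frame (0, 0, 74): where the axis of the riddle's front pins lies when they are in the hooks. Each rail has a steel hook, open to the rear: stop face at x = +6 and over it an overhang from x = -9 to +13, underside z = 83. A stop 12 high stands on each rail near its rear end, face at x = -167. The riddle tips about this axis.
- riddle: Loose bare-aluminium sieve, 0.43 kg, box 148 x 64 x 40 with four feet. Origin at the centre, level with the feet's undersides; +x to the pouring lip, y across, z up. Floor top z = 14, inside x -71 to 73, y -29 to 29, staggered 15 mm square holes up to x = 48. Walls to z = 40; at +x only a lip, rising 24 degrees to z = 24 at x = 96. Carried level and steadily its load stays put; friction about 0.3.
- front_pins (a point): Middle of the axis of the riddle's two front pins (riddle x = 65, z = 14; rear pair at x = -60). Four pins, 8 thick, reach out to y = +-45. Hung on the rails by them the riddle's origin is 60 above the desk, 4 play each side, and slides from x = -103 to -63 in the trough frame; it enters from above only at x = -102 to -80 (pins behind the overhangs).
- handle (a point): Middle of the riddle's carrying handle, a wooden cross grip over its middle: 14 x 14 in section, 58 long along the riddle's y, on two flat uprights at its ends; riddle x = 0, z = 71. Shaken briskly by it, a few cm to and fro along the rails, the riddle lets the nuts drop through.
- tail_bar: Riddle's round wooden tail bar, 10 thick, 54 free along y between two flat arms. Origin at its middle: riddle x = -116, y = 0, z = 30 (42 behind the tail wall, 181 behind the front pins). Being round it turns between the fingers while the tail is lifted in an arc about the front pins; lip-down at 50 to 70 degrees the large pieces slide off.
- nut_0: Small plain steel hex nut, 11 across, 5 thick, 10 g; origin at the centre of its underside. Starts flat on the riddle's floor beside a side wall.
- nut_1: Small plain steel hex nut, 11 across, 5 thick, 10 g; origin at the centre of its underside. Starts flat on the riddle's floor beside a side wall.
- nut_2: Small plain steel hex nut, 11 across, 5 thick, 10 g; origin at the centre of its underside. Starts flat on the riddle's floor beside a side wall.
- nut_3: Small plain steel hex nut, 11 across, 5 thick, 10 g; origin at the centre of its underside. Starts flat on the riddle's floor beside a side wall.
- adapter_steel: Jack adapter, silver-grey metal, 13 x 51 x 13, lying along its own y; origin at the centre of its underside. Too large for the holes; starts lying on the riddle's floor in the lip half.
- adapter_brass: Jack adapter, brass metal, 13 x 51 x 13, lying along its own y; origin at the centre of its underside. Too large for the holes; starts lying on the riddle's floor in the lip half.
- coupler: Grey round cable coupler barrel, 19 x 56 x 19, lying along its own y; origin at the centre of its underside. Too large for the holes; starts on the riddle's floor in the tail half.
- tape_roll: Bystander: roll of white tape lying flat, 84 across, 19 high; origin at the centre of its underside.
- harmonica: Bystander: harmonica, 26 x 100 x 19; origin at the centre of its underside.
- capo: Bystander: steel capo, 42 x 90 x 14; origin at the centre of its underside.
- glass_slide: Bystander: glass guitar slide standing on end, 26 across, 60 high; origin at the centre of its underside.

How it is judged (in metres and radians):
On the way, in this order (a step that is already met when the one before it is completed fails the run):
1. the riddle hangs level on the rails, lip toward the tray (x of riddle in the frame of trough between -0.108 and -0.06 m and y of riddle in the frame of trough between -0.012 and 0.012 m and z of riddle in the frame of trough between 0.056 and 0.065 m and angle between riddle's own z axis and vertical below 0.06 rad and angle between the x axis of riddle and the x axis of trough, either way round below 0.15 rad), for 0.2 s.
2. all four nuts lie in the bin while the riddle is on the rails with the three large pieces still in it (x of nut_0 in the frame of trough between -0.187 and 0.007 m and y of nut_0 in the frame of trough between -0.04 and 0.04 m and z of each of nut_0, nut_1, nut_2, nut_3 in the frame of trough below 0.045 m and x of nut_1 in the frame of trough between -0.187 and 0.007 m and y of nut_1 in the frame of trough between -0.04 and 0.04 m and x of nut_2 in the frame of trough between -0.187 and 0.007 m and y of nut_2 in the frame of trough between -0.04 and 0.04 m and x of nut_3 in the frame of trough between -0.187 and 0.007 m and y of nut_3 in the frame of trough between -0.04 and 0.04 m and x of riddle in the frame of trough between -0.108 and -0.06 m and y of riddle in the frame of trough between -0.012 and 0.012 m and z of riddle in the frame of trough between 0.056 and 0.065 m and angle between riddle's own z axis and vertical below 0.06 rad and x of adapter_steel in the frame of riddle between -0.09 and 0.095 m and y of adapter_steel in the frame of riddle between -0.035 and 0.035 m and z of adapter_steel in the frame of riddle between 0.005 and 0.045 m and x of adapter_brass in the frame of riddle between -0.09 and 0.095 m and y of adapter_brass in the frame of riddle between -0.035 and 0.035 m and z of adapter_brass in the frame of riddle between 0.005 and 0.045 m and x of coupler in the frame of riddle between -0.09 and 0.095 m and y of coupler in the frame of riddle between -0.035 and 0.035 m and z of coupler in the frame of riddle between 0.005 and 0.045 m), for 0.1 s.
3. the tail is being lifted by the tail bar with the front pins in the hooks (angle between riddle's own z axis and vertical above 0.25 rad and contact force between the fingers and tail_bar above 0.3 N and distance between front_pins and pivot below 0.012 m and x of nut_0 in the frame of trough between -0.187 and 0.007 m and y of nut_0 in the frame of trough between -0.04 and 0.04 m and z of each of nut_0, nut_1, nut_2, nut_3 in the frame of trough below 0.045 m and x of nut_1 in the frame of trough between -0.187 and 0.007 m and y of nut_1 in the frame of trough between -0.04 and 0.04 m and x of nut_2 in the frame of trough between -0.187 and 0.007 m and y of nut_2 in the frame of trough between -0.04 and 0.04 m and x of nut_3 in the frame of trough between -0.187 and 0.007 m and y of nut_3 in the frame of trough between -0.04 and 0.04 m), for 0.05 s.
4. the three large pieces lie in the tray (x of adapter_steel in the frame of trough between 0.007 and 0.152 m and y of adapter_steel in the frame of trough between -0.04 and 0.04 m and z of each of adapter_steel, adapter_brass, coupler in the frame of trough below 0.048 m and x of adapter_brass in the frame of trough between 0.007 and 0.152 m and y of adapter_brass in the frame of trough between -0.04 and 0.04 m and x of coupler in the frame of trough between 0.007 and 0.152 m and y of coupler in the frame of trough between -0.04 and 0.04 m and x of nut_0 in the frame of trough between -0.187 and 0.007 m and y of nut_0 in the frame of trough between -0.04 and 0.04 m and z of each of nut_0, nut_1, nut_2, nut_3 in the frame of trough below 0.045 m and x of nut_1 in the frame of trough between -0.187 and 0.007 m and y of nut_1 in the frame of trough between -0.04 and 0.04 m and x of nut_2 in the frame of trough between -0.187 and 0.007 m and y of nut_2 in the frame of trough between -0.04 and 0.04 m and x of nut_3 in the frame of trough between -0.187 and 0.007 m and y of nut_3 in the frame of trough between -0.04 and 0.04 m), for 0.2 s.
At the end, for the whole second after the job is handed in: Riddle released, at rest and level (within 0.06 rad) on the rails: origin 56 to 65 mm above the desk, within 12 mm of the trough's midline; all four nuts in the bin and all three large pieces in the tray, at rest (all of step 4 and x of riddle in the frame of trough between -0.108 and -0.06 m and y of riddle in the frame of trough between -0.012 and 0.012 m and z of riddle in the frame of trough between 0.056 and 0.065 m and angle between riddle's own z axis and vertical below 0.06 rad and linear speed of riddle below 0.02 m/s and linear speed of each of adapter_steel, adapter_brass, coupler, nut_0, nut_1, nut_2, nut_3 below 0.05 m/s); the robot touches nothing.
It fails at once if a bystander is moved by more than 25 mm (distance of any of tape_roll, harmonica, capo, glass_slide from where it was at the start of the episode above 0.025 m).
It also fails if it takes over 61 s, if anything falls off the work surface, if the arm or the gripper's body presses on something with over 40 N, if the wrist force passes 120 N, or if a joint passes its speed limit or range.

## Robot

A 6-joint arm with a two-finger parallel gripper is mounted at the origin on a cart in front of the work surface, level with it; the furniture and walls round the work are solid. World frame = base frame: x ahead of the robot, y to its left, z up, the work surface at z = 0. Lengths are in mm, angles in rad, forces in N, time in s.
With the tool pointing down it reaches from about 375 to 925 mm from the base axis. Payload 5.7 kg.
Tool frame: the origin (TCP) lies on the centre line of the jaws, within the pads' length; the fingertips stand 22 mm ahead of it and the grasp point (between the pads) lies 3 mm ahead of it; z points along the fingers, y is the line along which they close (so a half turn about z gives the same grasp; the last joint's range is limited). The gripper opens to 85 mm and grips with 20 to 120 N. Pads are 22 mm wide; open, the fingers measure 114 mm over their backs; the gripper's body (76 mm by 85 mm) begins 54 mm behind the grasp point. The pads swing forward as they close: fully open they stand 13 mm farther back than shut.
Start: joints at [1.08, 0.359, 1.51, -0, 1.272, -0.115], TCP at [220.202, 558.101, 253.267] pointing down, gripper open.
Joint ranges: [-2.97, 2.97], [-1.01, 2.36], [0.21, 2.38], [-0.96, 4.11], [0.2, 2.71], [-2.98, 2.98]. Speed limits (rad/s): [2.39, 2.39, 3.14, 3.14, 3.14, 3.14].

## Interface

Orientations are given as a rotation vector (axis times angle).
In Python, from workcell import sensors, optics, arm, spotter gives the robot as it stands.
- The arm moves only by the tool arm_command, never from a script. Its argument "targets" is a list that holds one entry, the list of rows, each a list of 6 numbers: the shift along the world's x, y, z in mm, then the turn, a rotation vector about the world's x, y, z in degrees. In form: [[[dx, dy, dz, rx, ry, rz], ...]]. A call has 1 to 10 rows; each row is the pose to reach, as a shift and turn from the pose commanded when the call began; what a row does not reach only later rows make up. A row lasts 1/12 s, in which the tool goes at most 41.7 mm and 7.16 degrees, less where a joint would pass 70% of its speed; a pose out of reach is approached as far as the arm can. A call with a gripper value outside its range is refused whole. "jaw" is the finger opening in mm, from 0 to 85.4, set as the call begins (left out, the last holds). The fingers move at their own pace and stop on an object; "squeeze" is the grip in N (left out, the last holds). Time passes only in rows, so rows that repeat a pose let the fingers close. It gives the time, the measured TCP pose, the force, the opening and the grip force at its end, in the units of the state.
- sensors.get_obs(): the state, without advancing time (a new reading comes with each control period).
- optics.get_image(name): name is "side" or "top"; returns (picture, depth): 420x560x3 uint8, red, green, blue; 420x560 float32, mm along the optical axis (not along the pixel's ray), 0 where there is no reading.
- optics.get_calibration(name): a dict with "fx", "fy", "cx", "cy" (pixels), "k1" (the pictures are not rectified: a ray, as slopes to the right and down, at radius r is drawn at 1 + k1 r^2 times it, then the intrinsics apply), "position" and "orientation" of the camera in the world. Camera axes: x right, y up, looking along -z (the intrinsics and any distortion apply to the point x, -y, -z); pixel columns grow to the right and rows downward; lengths in mm; the calibration is good to about 2 mm. A picture is of the moment at which its call begins. get_calibration takes no time and is no camera call.
- arm.job_done(): hands the job in; it is judged then, once.
Trained networks look in the newest picture that a camera, given by its name, has taken for a name from the list of things; names that differ only in an ending like _2 or _b are one class to them, and where a whole thing is asked for, a point or a joint stands for the part that bears it (a point fixed in the world has none). Each returns a list of dicts, best first, with "score" (0 to 1); they miss things now and then, are a little off and sometimes report something else, mostly with a low value. They report only what shows in the picture. A call takes as long as a camera call.
- spotter.look_for(name, camera): "centre" ([x, y, z] in mm, in the coordinates of the camera as it stood for that picture, good to about 4 mm: the middle of the surface that is visible of it).
- spotter.regions_of(name, camera): "pixels" (420x560 bool, what is visible of it).
The state is a dict: "time_s": time; "q": joint angles; "dq": joint speeds; "effort": joint torques, N m; "tool_pos": TCP position; "tcp_rot": TCP orientation; "wrist_force": force on the tool from outside, world axes, zero at the start; "wrist_torque": the same for the moment, N m; "finger_gap": opening from 0.0 (shut) to 1.0 (fully open); "finger_force": force on a finger pad.
Only numpy, scipy, OpenCV 4.12 (cv2) and the standard library are available. Lean on these libraries where they do the work, as an engineer would, in place of code of your own. Each camera call takes 0.05 s, during which the arm holds its last target. There are 200 camera calls.

## Working session

There is one attempt and no reset: what is moved stays moved. The work goes in short steps, Python scripts to look and compute and a tool call to move; the robot and the scene stay as the last step left them, time stands still between calls to the robot, and variables do not carry over. Pictures are saved under pics/ and viewed, at most 10 in all, crops included, and the job is handed in when it is done.

Besides the shell and the picture viewer there is one more tool, called after "Call:" by a JSON object that holds its "name" and its "arguments", one argument or row to a line. arm_command: Moves the arm, as the interface text tells. Its arguments: {"type":"object","properties":{"targets":{"type":"array","items":{"type":"array","items":{"type":"array","items":{"type":"number"}}}},"jaw":{"type":"number"},"squeeze":{"type":"number"}},"required":["targets"]}

```bash
ls; mkdir -p pics; cat > h.py <<'E'
import numpy as np, cv2
from scipy.spatial.transform import Rotation as R
from workcell import sensors, optics, arm, spotter
def pose(c):
    o=np.array(c['orientation'],float)
    Rm=R.from_rotvec(o).as_matrix() if o.shape==(3,) else (R.from_quat(o).as_matrix() if o.shape==(4,) else o)
    return Rm,np.array(c['position'],float)
def cloud(name,depth):
    c=optics.get_calibration(name); Rm,p=pose(c)
    K=np.array([[c['fx'],0,c['cx']],[0,c['fy'],c['cy']],[0,0,1.]])
    h,w=depth.shape; u,v=np.meshgrid(np.arange(w),np.arange(h))
    pts=np.stack([u,v],-1).reshape(-1,1,2).astype(float)
    n=cv2.undistortPoints(pts,K,np.array([c['k1'],0,0,0.])).reshape(h,w,2)
    cam=np.stack([n[...,0]*depth,-n[...,1]*depth,-depth],-1)
    W=cam@Rm.T+p; W[depth<=0]=np.nan
    return W
def c2w(name,x):
    Rm,p=pose(optics.get_calibration(name)); return Rm@np.array(x)+p
E
python3 - <<'E'
from h import *
for n in('side','top'):
    im,d=optics.get_image(n); cv2.imwrite(f'pics/{n}0.png',im[...,::-1]); np.save(n+'0.npy',d)
    print(n,optics.get_calibration(n))
    for t in('riddle','handle','tail_bar','trough','front_pins','tape_roll','harmonica','capo','glass_slide'):
        r=spotter.look_for(t,n)[:2]
        print(t,[(round(a['score'],2),c2w(n,a['centre']).round()) for a in r])
print(sensors.get_obs())
E
```

```text
pics
side {'fx': 396.85123512879215, 'fy': 396.85123512879215, 'cx': 285.5251133598495, 'cy': 223.58562347548227, 'k1': -0.08435794562667952, 'position': array([ 554.0376229 , -775.31627097,  553.35077951]), 'orientation': array([1.09433346, 0.02388777, 0.0072526 ])}
riddle [(0.57, array([525., 290.,  29.]))]
handle [(0.7, array([523., 288.,  30.]))]
tail_bar [(0.65, array([653., -60.,  13.])), (0.61, array([526., 288.,  30.]))]
trough [(0.7, array([508., -68.,  23.]))]
front_pins [(0.66, array([529., 289.,  30.])), (0.59, array([507., -63.,  22.]))]
tape_roll [(0.67, array([ 676., -177.,   40.])), (0.61, array([646.,  42.,  19.]))]
harmonica [(0.92, array([389., -75.,  22.]))]
capo [(0.68, array([655., -62.,  13.]))]
glass_slide [(0.72, array([ 677., -174.,   43.]))]
top {'fx': 420.6280804824372, 'fy': 420.6280804824372, 'cx': 287.3715463422404, 'cy': 212.3228774838333, 'k1': 0.0036143579843009445, 'position': array([ 476.43942922,  145.95061959, 1068.79059824]), 'orientation': array([ 0.02924075, -0.04617594, -1.56201907])}
riddle [(0.97, array([522., 282.,  20.]))]
handle [(0.56, 
[... 468 characters left out ...]
525., 283.,  17.]))]
{'time_s': 1.0, 'q': array([ 1.07986248e+00,  3.58756713e-01,  1.51041563e+00,  5.77913705e-05,
        1.27248942e+00, -1.15088057e-01]), 'dq': array([ 0.00233916,  0.00062577, -0.00206179,  0.00168007,  0.00014925,
       -0.00125053]), 'effort': array([ 7.36149923e-04, -5.27597165e+01, -2.79051322e+01, -3.93684977e-04,
        1.46127863e-03, -8.59735110e-06]), 'tool_pos': array([220.20330744, 558.09803788, 253.28661405]), 'tcp_rot': array([-5.86920967e-01, -3.08620598e+00,  7.77064645e-05]), 'wrist_force': array([0.19398856, 1.16409112, 0.04677288]), 'wrist_torque': array([-0.05583205,  0.02326765, -0.0403568 ]), 'finger_force': 0.0, 'finger_gap': 1.0003132293048622}
```

View pics/top0.png

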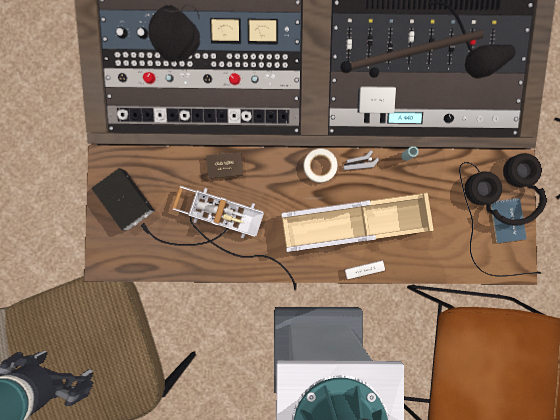

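View pics/side0.png

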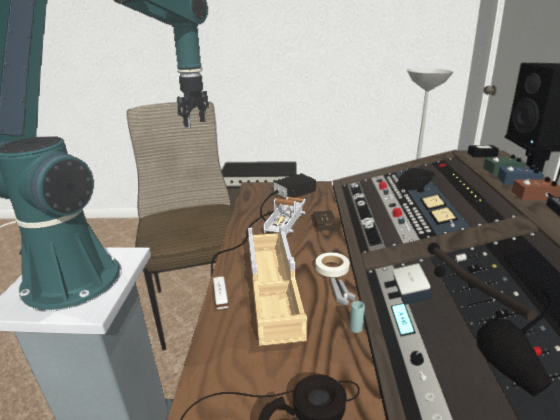

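Top picture: riddle at pixels ~(220,212), tail to the left (+y) and lip to the right (-y). The trough runs (285,230)–(430,210), with the tray to the right. The lip already points towards the tray. Next I measure precisely from depth.

```bash
python3 - <<'E'
from h import *
d=np.load('top0.npy'); W=cloud('top',d)
def box(x0,x1,y0,y1,z0,z1):
    m=(W[...,0]>x0)&(W[...,0]<x1)&(W[...,1]>y0)&(W[...,1]<y1)&(W[...,2]>z0)&(W[...,2]<z1); return W[m]
desk=box(380,470,200,300,-20,20); print('desk z',np.nanmedian(desk[:,2]), np.nanmedian(box(560,600,100,200,-20,20)[:,2]))
def show(n,P):
    r=cv2.minAreaRect(P[:,:2].astype(np.float32)); print(n,len(P),'rect c',np.round(r[0],1),'sz',np.round(r[1],1),'ang',round(r[2],2),'medz',np.median(P[:,2]).round(1))
show('handle',box(440,610,180,440,58,95))
show('walls',box(440,610,180,440,30,50))
show('riddle all',box(440,610,180,440,8,95))
show('trough all',box(410,590,-260,145,25,110))
show('rails',box(410,590,-260,145,62,110))
show('hooks',box(410,590,-260,145,78,110))
print(box(440,610,180,440,58,95).round(0).tolist())
print(box(410,590,-260,145,76,110).round(0).tolist())
# enlarged crops
im=cv2.imread('pics/top0.png'); a=im[170:260,160:280]; b=im[180:260,270:440]
a=cv2.resize(a,None,fx=5,fy=5,interpolation=cv2.INTER_CUBIC); cv2.imwrite('pics/ridcrop.png',a)
b=cv2.resize(b,None,fx=4.5,fy=4.5,interpolation=cv2.INTER_CUBIC); cv2.imwrite('pics/trcrop.png',b)
E
```

```text
desk z 0.9338638962706227 0.6682126854655053
handle 170 rect c [525.1 296. ] sz [14.  63.7] ang 72.83 medz 78.1
walls 443 rect c [529.1 308.3] sz [214.2  64. ] ang 72.72 medz 36.7
riddle all 1880 rect c [501.4 312.6] sz [221.  154.3] ang 78.35 medz 21.2
trough all 1841 rect c [503.6 -33.8] sz [ 93.6 355.4] ang 8.32 medz 58.4
rails 807 rect c [503.7 -32.5] sz [ 92.  353.3] ang 8.55 medz 70.6
hooks 103 rect c [494.6  27.7] sz [ 91.9 184.7] ang 8.6 medz 86.9
[[557.0, 293.0, 76.0], [557.0, 290.0, 79.0], [555.0, 293.0, 73.0], [554.0, 290.0, 78.0], [554.0, 288.0, 78.0], [554.0, 285.0, 77.0], [554.0, 283.0, 79.0], [552.0, 295.0, 78.0], [552.0, 292.0, 81.0], [552.0, 290.0, 80.0], [552.0, 287.0, 81.0], [552.0, 286.0, 73.0], [552.0, 283.0, 76.0], [552.0, 280.0, 77.0], [553.0, 281.0, 59.0], [549.0, 294.0, 78.0], [549.0, 292.0, 78.0], [549.0, 289.0, 80.0], [549.0, 287.0, 79.0], [550.0, 285.0, 77.0], [549.0, 282.0, 80.0], [547.0, 294.0, 80.0], [547.0, 292.0, 78.0], [547.0, 289.0, 80.0], [547.0, 287.0, 81.0], [547.0, 285.0, 81.0], [547.0, 282.0, 80.0], [545.0, 297.0, 77.0], [545.0, 294.0, 79.0], [
[... 4710 characters left out ...]
5.0, -53.0, 87.0], [465.0, -55.0, 88.0], [465.0, -57.0, 90.0], [465.0, -60.0, 87.0], [465.0, -62.0, 88.0], [465.0, -65.0, 86.0], [465.0, -68.0, 85.0], [465.0, -70.0, 86.0], [463.0, -49.0, 85.0], [463.0, -51.0, 88.0], [463.0, -53.0, 86.0], [463.0, -55.0, 91.0], [463.0, -58.0, 88.0], [463.0, -60.0, 88.0], [463.0, -62.0, 88.0], [463.0, -66.0, 84.0], [463.0, -67.0, 89.0], [463.0, -70.0, 84.0], [461.0, -49.0, 87.0], [461.0, -51.0, 87.0], [461.0, -53.0, 88.0], [461.0, -56.0, 86.0], [445.0, 112.0, 78.0], [445.0, 110.0, 82.0], [443.0, 112.0, 82.0], [443.0, 110.0, 83.0], [441.0, 112.0, 83.0], [441.0, 110.0, 85.0], [438.0, 112.0, 84.0], [438.0, 110.0, 82.0], [436.0, 112.0, 81.0], [436.0, 110.0, 83.0]]
```

View pics/ridcrop.png

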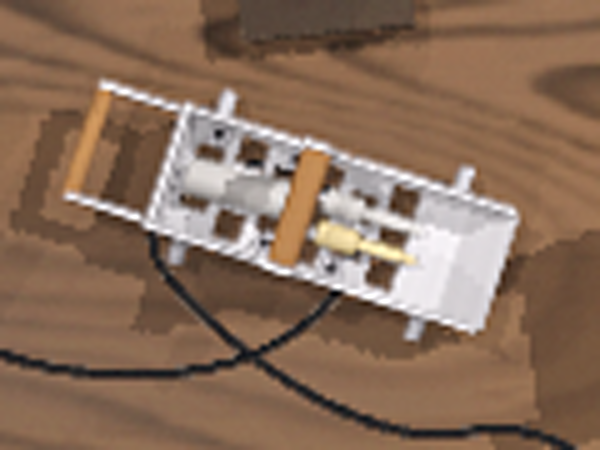

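View pics/trcrop.png

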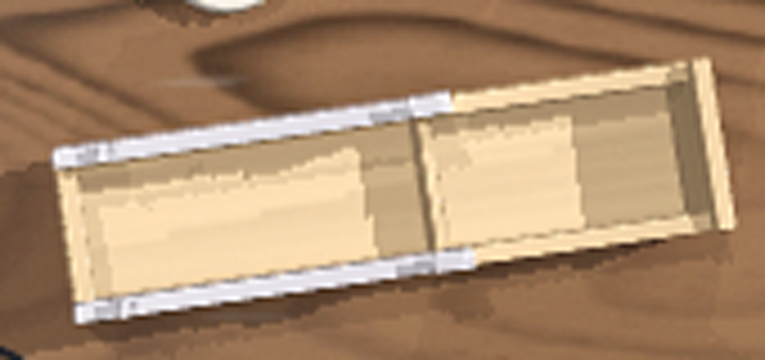

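Top crop: orange tail bar on the left, handle in the middle, adapters in the lip half and coupler in the tail half. Trough crop: hooks at the divider, rear stops at the left. 

Results:
- Riddle origin is about (525, 295.6) with yaw -107.2°.
- Trough origin is about (506.3, -50.5) with yaw -81.4°, u = (0.1495, -0.9888).
- The sizes match the ones given (14, 64, 92, 355 mm).

Now I go over the handle.

Call:
{"name": "arm_command", "arguments": {
  "targets": [
    [[25,-22,0,0,0,1],[60,-52,0,0,0,2],[95,-82,-10,0,0,3],[130,-112,-20,0,0,4.3],[165,-142,-35,0,0,4.3],[200,-172,-50,0,0,4.3],[235,-202,-70,0,0,4.3],[270,-232,-85,0,0,4.3],[295,-254,-95,0,0,4.3],[304.8,-262.5,-103,0,0,4.3]]
  ],
  "jaw": 60
}}

```text
time_s: 1.83
tool_pos: [519.4, 300.6, 154.1]
tcp_rot: [0.471, 3.105, 0.001]
wrist_force: [-0.5, 1.0, -1.2]
finger_gap: 0.706
finger_force: 0.0
```

Call:
{"name": "arm_command", "arguments": {
  "targets": [
    [[0,0,0,0,0,0],[0,0,-15,0,0,0],[0,0,-35,0,0,0],[0,0,-53,0,0,0],[0,0,-66,0,0,0],[0,0,-74,0,0,0],[0,0,-76,0,0,0],[0,0,-76,0,0,0]]
  ]
}}

```text
time_s: 2.5
tool_pos: [517.3, 302.1, 78.0]
tcp_rot: [-0.47, -3.105, 0.001]
wrist_force: [-0.2, -0.3, 0.4]
finger_gap: 0.696
finger_force: 0.0
```

```bash
python3 - <<'E'
from h import *
s=sensors.get_obs(); print(s['time_s'],s['tool_pos'],R.from_rotvec(s['tcp_rot']).as_matrix().round(3),s['wrist_force'],s['finger_gap'])
im,d=optics.get_image('top'); cv2.imwrite('pics/a1.png',im[...,::-1])
im2,d2=optics.get_image('side')
a=cv2.resize(im[160:270,150:290],None,fx=4,fy=4); b=cv2.resize(im2[160:250,220:330],None,fx=4,fy=4)
b=cv2.resize(im2[150:250,225:325],(440,440)); a=cv2.resize(im[160:270,150:240],(360,440))
cv2.imwrite('pics/a2.png',np.hstack([a,b])[...,::-1])
E
```

```text
2.5 [517.34475823 302.13181134  77.97191095] [[-0.955  0.296 -0.001]
 [ 0.296  0.955 -0.   ]
 [ 0.001 -0.001 -1.   ]] [-0.18674813 -0.29238934  0.40469697] 0.6960730575674903
```

View pics/a2.png

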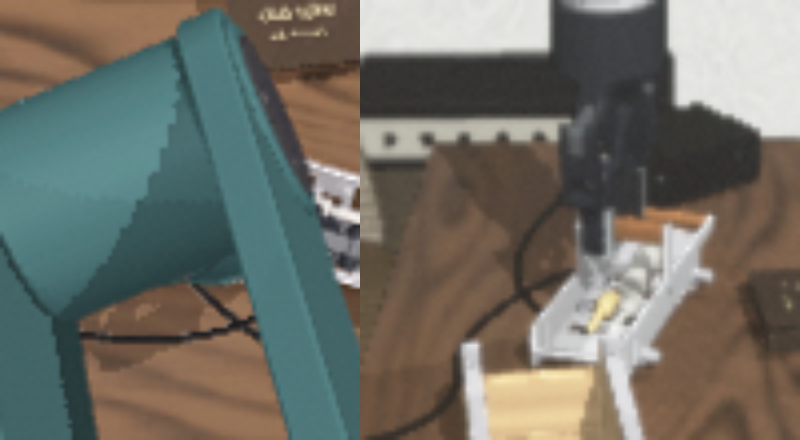

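The side view shows the gripper straddling the handle, off by about 8 mm. I correct that, then close.

Call:
{"name": "arm_command", "arguments": {
  "targets": [
    [[3,-2.5,0,0,0,0],[7.7,-6.5,-2,0,0,0],[7.7,-6.5,-4,0,0,0],[7.7,-6.5,-4,0,0,0]]
  ]
}}

```text
time_s: 2.93
tool_pos: [525.9, 295.1, 74.2]
tcp_rot: [0.472, 3.106, 0.0]
wrist_force: [-0.3, 0.6, -0.8]
finger_gap: 0.699
finger_force: 0.0
```

Call:
{"name": "arm_command", "arguments": {
  "targets": [
    [[0,0,0,0,0,0],[0,0,0,0,0,0],[0,0,0,0,0,0],[0,0,0,0,0,0],[0,0,0,0,0,0],[0,0,0,0,0,0],[0,0,0,0,0,0]]
  ],
  "jaw": 5,
  "squeeze": 60
}}

```text
time_s: 3.52
tool_pos: [525.4, 295.7, 74.5]
tcp_rot: [0.471, 3.106, 0.0]
wrist_force: [-0.1, 1.1, 3.3]
finger_gap: 0.152
finger_force: 58.6
```

Gripped. Now a gentle lift.

Call:
{"name": "arm_command", "arguments": {
  "targets": [
    [[0,0,2,0,0,0],[0,0,6,0,0,0],[0,0,14,0,0,0],[0,0,25,0,0,0],[0,0,38,0,0,0],[0,0,52,0,0,0],[0,0,66,0,0,0],[0,0,78,0,0,0],[0,0,87,0,0,0],[0,0,92,0,0,0]]
  ]
}}

```text
time_s: 4.35
tool_pos: [526.0, 295.8, 168.1]
tcp_rot: [0.47, 3.104, 0.002]
wrist_force: [1.1, -0.1, -5.3]
finger_gap: 0.15
finger_force: 58.6
```

```bash
python3 - <<'E'
from h import *
s=sensors.get_obs(); print(s['time_s'],s['tool_pos'],R.from_rotvec(s['tcp_rot']).as_matrix().round(3),s['wrist_force'],s['wrist_torque'],s['finger_gap'],s['q'])
E
```

```text
4.35 [525.95425928 295.75086731 168.0971755 ] [[-0.955  0.296  0.002]
 [ 0.296  0.955  0.001]
 [-0.002  0.001 -1.   ]] [ 1.06396387 -0.10085821 -5.27798805] [ 0.0334774   0.00526676 -0.0106151 ] 0.15029623720445212 [ 3.97854884e-01  4.48112397e-01  1.59884230e+00 -8.21551690e-05
  1.09248890e+00 -8.72144992e-01]
```

Call:
{"name": "arm_command", "arguments": {
  "targets": [
    [[0,-2,0,0,0,0.2],[-1,-6,0,0,0,0.6],[-1.5,-12,0,0,0,1.2],[-2.6,-20,0,0,0,2],[-4,-30,0,0,0,3],[-5.5,-42,0,0,0,4.2],[-7,-54,0,0,0,5.4],[-8.5,-66,0,0,0,6.6],[-10,-78,0,0,0,7.8],[-11.7,-90,0,0,0,9]]
  ]
}}

```text
time_s: 5.18
tool_pos: [512.7, 204.1, 165.2]
tcp_rot: [-0.223, -3.132, 0.002]
wrist_force: [0.0, -0.7, -4.0]
finger_gap: 0.152
finger_force: 58.6
```

Call:
{"name": "arm_command", "arguments": {
  "targets": [
    [[-1.5,-12,0,0,0,1.2],[-3,-24,0,0,0,2.4],[-4.6,-36,0,0,0,3.6],[-6.2,-48,0,0,0,4.8],[-7.7,-60,0,0,0,6],[-9.3,-72,0,0,0,7.2],[-10.8,-83,0,0,0,8.4],[-12.1,-93,0,0,0,9.4],[-13.2,-102,0,0,0,10.3],[-14.3,-110,0,0,0,11.1]]
  ]
}}

```text
time_s: 6.02
tool_pos: [498.3, 94.3, 165.4]
tcp_rot: [0.08, -3.139, 0.001]
wrist_force: [0.1, 0.2, -4.6]
finger_gap: 0.153
finger_force: 58.6
```

Call:
{"name": "arm_command", "arguments": {
  "targets": [
    [[-1,-8,0,0,0,0.9],[-2,-16,0,0,0,1.8],[-3.1,-24,0,0,0,2.7],[-4.1,-32,0,0,0,3.6],[-5.1,-39,0,0,0,4.3],[-5.9,-45,0,0,0,4.9],[-6.5,-50,0,0,0,5.3],[-7,-54,0,0,0,5.6],[-7.2,-56,0,0,0,5.7],[-7.2,-56,0,0,0,5.7]]
  ]
}}

```text
time_s: 6.85
tool_pos: [492.0, 39.1, 166.1]
tcp_rot: [0.234, -3.133, 0.0]
wrist_force: [-0.1, 1.4, -4.8]
finger_gap: 0.149
finger_force: 58.6
```

```bash
cat > st.py <<'E'
from h import *
s=sensors.get_obs(); M=R.from_rotvec(s['tcp_rot']).as_matrix(); u=np.array([.1495,-.9888]);v=np.array([.9888,.1495])
p=s['tool_pos'][:2]-np.array([506.3,-50.5])
print('t',s['time_s'],'tcp',s['tool_pos'].round(1),'trough xy',(p@u).round(1),(p@v).round(1),'yaw y-axis',np.degrees(np.arctan2(M[1,1],M[0,1])).round(2),'z',M[:,2].round(4),'F',s['wrist_force'].round(1),'gap',round(s['finger_gap'],3),'q',s['q'].round(2))
E
python3 st.py; python3 - <<'E'
from h import *
im,d=optics.get_image('side'); np.save('s1.npy',d)
cv2.imwrite('pics/b1.png',cv2.resize(im[170:350,190:370],(600,600),interpolation=cv2.INTER_CUBIC)[...,::-1])
E
```

```text
t 6.85 tcp [492.   39.1 166.1] trough xy -90.7 -0.7 yaw y-axis 98.55 z [-2.e-04 -2.e-04 -1.e+00] F [-0.1  1.4 -4.8] gap 0.149 q [-0.06  0.31  1.84 -0.    0.99 -1.78]
```

View pics/b1.png

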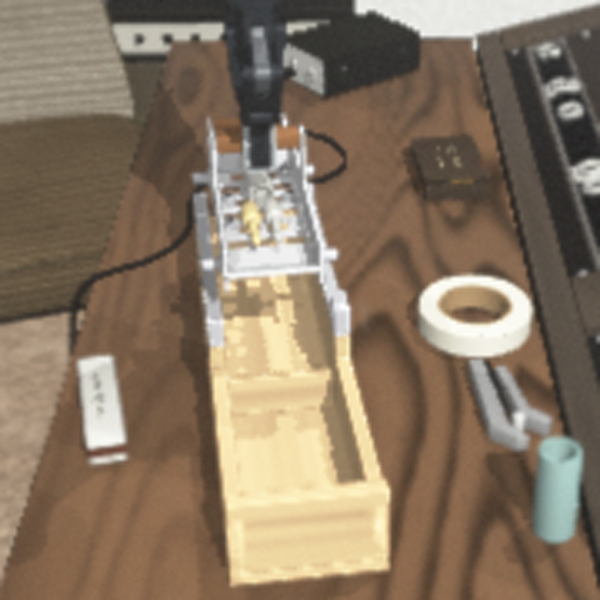

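Riddle over the rear of the trough, adapters still inside. Lateral centring checked by depth.

```bash
python3 - <<'E'
from h import *
W=cloud('side',np.load('s1.npy')); u=np.array([.1495,-.9888]);v=np.array([.9888,.1495])
P=W[np.isfinite(W[...,0])]; q=P[:,:2]-[506.3,-50.5]; X=q@u; Y=q@v; Z=P[:,2]
m=(X>-75)&(X<-15)&(abs(Y)<60)&(Z>100)&(Z<140)
print(m.sum(),np.percentile(Z[m],[1,50,99]))
for a in range(-75,-15,15):
    k=m&(X>=a)&(X<a+15)&(Z>122); print(a,k.sum(),np.percentile(Y[k],[0,5,95,100]).round(1) if k.sum() else'', Z[k].max() if k.sum() else '')
k=m&(Y>36); print('pins',np.c_[X,Y,Z][k].round(0)[:12].tolist()); k=m&(Y<-36); print(np.c_[X,Y,Z][k].round(0)[:12].tolist())
k=(abs(Y)>30)&(abs(Y)<55)&(X>-100)&(X<20)&(Z>62)&(Z<95); print('rails', np.percentile(Y[k&(Y>0)],[2,50,98]),np.percentile(Y[k&(Y<0)],[2,50,98]),np.median(Z[k]))
E
```

```text
445 [104.50629102 108.23029921 133.9826892 ]
-75 11 [-32.1 -32.   29.2  29.3] 134.42143939359119
-60 13 [-33.3 -33.2  29.7  30.3] 134.24026572993552
-45 14 [-33.9 -33.9  28.7  29.7] 134.05591354273082
-30 12 [-32.8 -32.7  29.4  29.9] 134.5305518610511
pins [[-28.0, 40.0, 111.0], [-30.0, 42.0, 110.0], [-23.0, 37.0, 112.0], [-23.0, 39.0, 111.0], [-24.0, 41.0, 111.0], [-25.0, 37.0, 108.0], [-23.0, 39.0, 109.0], [-23.0, 41.0, 109.0], [-22.0, 37.0, 107.0], [-23.0, 39.0, 106.0], [-23.0, 41.0, 106.0]]
[[-28.0, -44.0, 111.0], [-26.0, -42.0, 112.0], [-28.0, -40.0, 111.0], [-25.0, -38.0, 113.0], [-25.0, -47.0, 111.0], [-25.0, -45.0, 111.0], [-25.0, -42.0, 111.0], [-22.0, -40.0, 112.0], [-25.0, -38.0, 110.0], [-24.0, -47.0, 109.0], [-25.0, -45.0, 108.0], [-23.0, -43.0, 109.0]]
rails [35.49464231 40.03139246 45.19460331] [-46.46328144 -41.89286672 -36.82836277] 72.3309315240829
```

Call:
{"name": "arm_command", "arguments": {
  "targets": [
    [[0.5,0,-2,0,0,0],[1.2,0.2,-6,0,0,0],[1.2,0.2,-11,0,0,0],[1.2,0.2,-16,0,0,0],[1.2,0.2,-20,0,0,0],[1.2,0.2,-24,0,0,0],[1.2,0.2,-27,0,0,0],[1.2,0.2,-29.5,0,0,0],[1.2,0.2,-31,0,0,0],[1.2,0.2,-31,0,0,0]]
  ]
}}

```text
time_s: 7.73
tool_pos: [493.2, 39.7, 134.9]
tcp_rot: [0.235, -3.132, 0.0]
wrist_force: [0.2, -0.3, -5.9]
finger_gap: 0.154
finger_force: 58.6
```

Call:
{"name": "arm_command", "arguments": {
  "targets": [
    [[0,0,-0.5,0,0,0],[0,0,-1,0,0,0],[0,0,-1,0,0,0],[0,0,-1,0,0,0]]
  ]
}}

```text
time_s: 8.07
tool_pos: [493.5, 39.7, 134.4]
tcp_rot: [-0.235, 3.132, -0.0]
wrist_force: [-0.4, -0.9, -3.5]
finger_gap: 0.15
finger_force: 58.7
```

```bash
python3 st.py
```

```text
t 8.0667 tcp [493.5  39.7 134.4] trough xy -91.0 0.9 yaw y-axis 98.57 z [ 5.e-04 -2.e-04 -1.e+00] F [-0.4 -0.9 -3.5] gap 0.15 q [-0.06  0.36  1.87 -0.    0.91 -1.78]
```

On the rails. Now I shake.

Call:
{"name": "arm_command", "arguments": {
  "targets": [
    [[1.2,-7.9,-0.5,0,0,0],[3.3,-21.8,-0.5,0,0,0],[-0.9,5.9,-0.5,0,0,0],[3.3,-21.8,-0.5,0,0,0],[-0.9,5.9,-0.5,0,0,0],[3.3,-21.8,-0.5,0,0,0],[-0.9,5.9,-0.5,0,0,0],[3.3,-21.8,-0.5,0,0,0],[-0.9,5.9,-0.5,0,0,0],[1.2,-7.9,-0.5,0,0,0]]
  ]
}}

```text
time_s: 8.9
tool_pos: [494.4, 34.7, 134.4]
tcp_rot: [-0.233, 3.132, 0.005]
wrist_force: [-1.6, 8.0, 5.3]
finger_gap: 0.15
finger_force: 61.9
```

```bash
python3 st.py; cat > nuts.py <<'E'
from h import *
import sys
u=np.array([.1495,-.9888]);v=np.array([.9888,.1495])
for n in ('side','top'):
    im,d=optics.get_image(n)
    cv2.imwrite(f'pics/{sys.argv[1]}_{n}.png',im[...,::-1])
    for t in ('nut_0','adapter_steel','adapter_brass','coupler'):
        for a in spotter.look_for(t,n)[:5]:
            p=c2w(n,a['centre']); q=p[:2]-[506.3,-50.5]; print(n,t,round(a['score'],2),(q@u).round(),(q@v).round(),p[2].round())
E
python3 nuts.py c1
```

```text
t 8.9 tcp [494.4  34.7 134.4] trough xy -86.0 0.9 yaw y-axis 98.51 z [ 6.0e-04  3.2e-03 -1.0e+00] F [-1.6  8.   5.3] gap 0.15 q [-0.07  0.36  1.87  0.    0.91 -1.79]
side nut_0 0.2 -73.0 155.0 19.0
side adapter_steel 0.41 54.0 -0.0 23.0
side adapter_brass 0.49 -19.0 -6.0 91.0
top nut_0 0.35 137.0 152.0 47.0
top coupler 0.59 -13.0 -119.0 18.0
```

Call:
{"name": "arm_command", "arguments": {
  "targets": [
    [[2,-13.9,0,0,0,0],[-2,13.9,0,0,0,0],[2,-13.9,0,0,0,0],[-2,13.9,0,0,0,0],[2,-13.9,0,0,0,0],[-2,13.9,0,0,0,0],[2,-13.9,0,0,0,0],[-2,13.9,0,0,0,0],[2,-13.9,0,0,0,0],[0,0,0,0,0,0]]
  ]
}}

```text
time_s: 10.23
tool_pos: [496.6, 29.6, 134.4]
tcp_rot: [-0.236, 3.13, -0.004]
wrist_force: [0.4, -4.1, 2.9]
finger_gap: 0.149
finger_force: 61.8
```

Call:
{"name": "arm_command", "arguments": {
  "targets": [
    [[2,-13.9,0,0,0,0],[2,-13.9,0,0,0,0],[-2,13.9,0,0,0,0],[-2,13.9,0,0,0,0],[2,-13.9,0,0,0,0],[2,-13.9,0,0,0,0],[-2,13.9,0,0,0,0],[-2,13.9,0,0,0,0],[2,-13.9,0,0,0,0],[0,0,0,0,0,0]]
  ]
}}

```text
time_s: 11.07
tool_pos: [496.8, 28.4, 134.4]
tcp_rot: [-0.232, 3.13, -0.004]
wrist_force: [1.8, -4.6, 2.4]
finger_gap: 0.151
finger_force: 61.8
```

Call:
{"name": "arm_command", "arguments": {
  "targets": [
    [[2,-13.9,0,0,0,0],[-2,13.9,0,0,0,0],[2,-13.9,0,0,0,0],[-2,13.9,0,0,0,0],[2,-13.9,0,0,0,0],[-2,13.9,0,0,0,0],[2,-13.9,0,0,0,0],[-2,13.9,0,0,0,0],[0,0,0,0,0,0],[0,0,0,0,0,0]]
  ]
}}

```text
time_s: 11.9
tool_pos: [494.9, 32.7, 134.3]
tcp_rot: [-0.235, 3.132, 0.002]
wrist_force: [-1.1, 3.3, 7.7]
finger_gap: 0.151
finger_force: 62.5
```

```bash
python3 st.py; python3 nuts.py c2; python3 - <<'E'
import cv2,numpy as np
a=cv2.imread('pics/c2_side.png')[195:300,230:310]; b=cv2.imread('pics/c2_top.png')[180:260,270:390]
cv2.imwrite('pics/c2.png',np.hstack([cv2.resize(a,(400,525),interpolation=2),cv2.resize(b,(400,525),interpolation=2)]))
E
```

```text
t 11.9 tcp [494.9  32.7 134.3] trough xy -83.9 1.2 yaw y-axis 98.56 z [ 0.001   0.0014 -1.    ] F [-1.1  3.3  7.7] gap 0.151 q [-0.07  0.36  1.87  0.    0.91 -1.8 ]
side adapter_steel 0.62 63.0 9.0 18.0
side adapter_steel 0.5 146.0 151.0 41.0
side adapter_brass 0.55 -36.0 -3.0 83.0
side coupler 0.44 -68.0 4.0 90.0
```

View pics/c2.png

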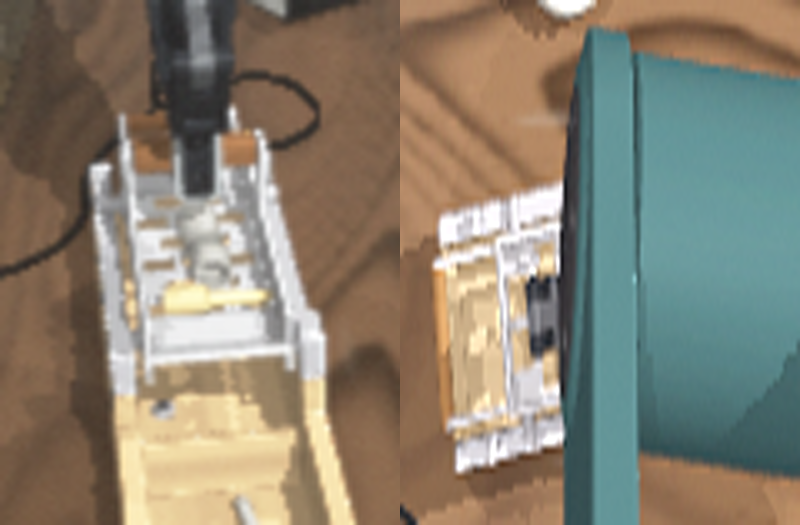

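There is something in the tray that may be the steel adapter. I look closer.

```bash
python3 - <<'E'
import cv2,numpy as np
f=lambda n:cv2.resize(cv2.imread(f'pics/{n}_side.png')[220:345,235:315],(384,600),interpolation=2)
cv2.imwrite('pics/c3.png',np.hstack([f('c1'),f('c2')]))
E
```

```text
(no output)
```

View pics/c3.png

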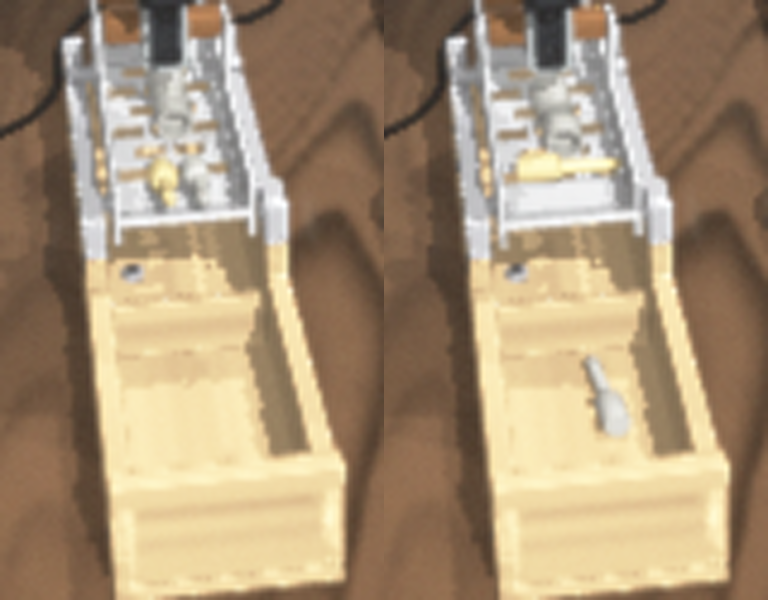

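The steel adapter jumped into the tray during the later bursts, and one nut shows in the bin. I need to put the adapter back and then shake more gently. First I ease the riddle back, let go and rise.

Call:
{"name": "arm_command", "arguments": {
  "targets": [
    [[-0.5,3,0,0,0,0],[-1,7,0,0,0,0],[-1.6,10.9,0,0,0,0],[-1.6,10.9,0,0,0,0]]
  ]
}}

```text
time_s: 12.73
tool_pos: [493.7, 43.3, 134.3]
tcp_rot: [-0.234, 3.131, -0.0]
wrist_force: [0.4, -0.4, 6.8]
finger_gap: 0.147
finger_force: 62.3
```

Call:
{"name": "arm_command", "arguments": {
  "targets": [
    [[0,0,0,0,0,0],[0,0,0,0,0,0],[0,0,0,0,0,0],[0,0,8,0,0,0],[0,0,28,0,0,0],[0,0,55,0,0,0],[0,0,80,0,0,0],[5,-30,90,0,0,0],[13,-65,90,0,0,0],[21,-100,90,0,0,0]]
  ],
  "jaw": 45
}}

```text
time_s: 13.57
tool_pos: [514.6, -58.0, 225.6]
tcp_rot: [-0.238, 3.13, -0.001]
wrist_force: [1.3, -1.0, 0.7]
finger_gap: 0.531
finger_force: 0.0
```

Call:
{"name": "arm_command", "arguments": {
  "targets": [
    [[6,-35,0,0,0,0],[10,-55,0,0,0,0],[10,-55,0,0,0,0]]
  ]
}}

```text
time_s: 13.82
tool_pos: [525.2, -116.5, 224.4]
tcp_rot: [-0.229, 3.131, -0.004]
wrist_force: [-0.6, -1.3, 0.6]
finger_gap: 0.528
finger_force: 0.0
```

```bash
python3 st.py; python3 nuts.py d1; python3 - <<'E'
import cv2,numpy as np
a=cv2.imread('pics/d1_side.png')[215:340,230:320]; b=cv2.imread('pics/d1_top.png')[185:255,275:365]
cv2.imwrite('pics/d1.png',np.hstack([cv2.resize(a,(380,528),interpolation=2),cv2.resize(b,(420,327),interpolation=2) if 0 else cv2.copyMakeBorder(cv2.resize(b,(420,327),interpolation=2),0,201,0,0,0)]))
E
```

```text
t 13.8167 tcp [ 525.2 -116.5  224.4] trough xy 68.1 8.9 yaw y-axis 98.37 z [ 0.0019 -0.0023 -1.    ] F [-0.6 -1.3  0.6] gap 0.528 q [-0.35  0.3   1.68 -0.    1.16 -2.06]
side adapter_steel 0.5 63.0 8.0 15.0
side adapter_brass 0.31 60.0 12.0 15.0
top nut_0 0.74 -103.0 8.0 89.0
```

View pics/d1.png

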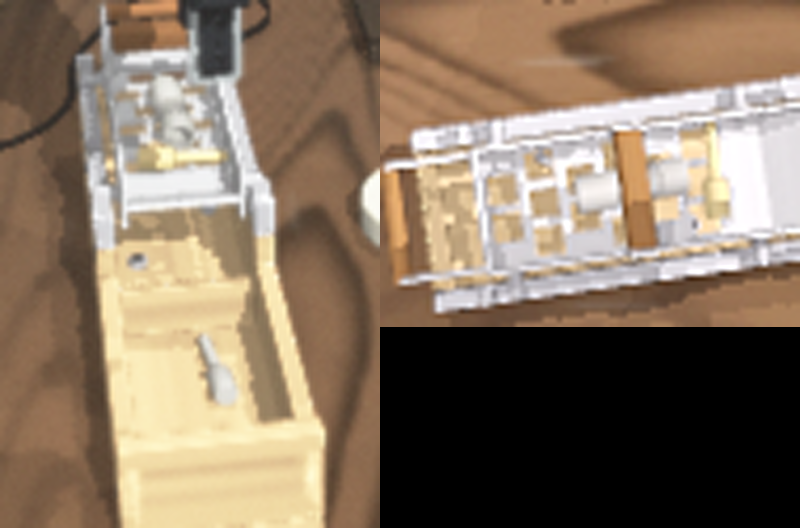

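Side view: steel adapter in the tray at ~(218,372) in the crop, barrel toward the tray end. One nut is in the bin, and the top view shows no nuts on the riddle floor. I now measure the adapter's pose.

```bash
python3 - <<'E'
from h import *
u=np.array([.1495,-.9888]);v=np.array([.9888,.1495])
im,d=optics.get_image('side'); W=cloud('side',d)
q=W[...,:2]-[506.3,-50.5]; X=q@u;Y=q@v;Z=W[...,2]
r=spotter.regions_of('adapter_steel','side')
for a in r[:2]:
    m=a['pixels']&np.isfinite(X); print(a['score'],m.sum(),np.median(X[m]).round(1),np.median(Y[m]).round(1))
# geometric: points above tray floor, not wall
m=(X>18)&(X<140)&(abs(Y)<28)&(Z>12.5)&(Z<35)
im3=im.astype(int); sat=im3.max(-1)-im3.min(-1); m2=(X>18)&(X<142)&(abs(Y)<30)&(Z<40)&(sat<40)
for n,k in(('geo',m),('grey',m2)):
    P=np.c_[X[k],Y[k],Z[k]]; print(n,len(P)); 
    if len(P)>5:
        c=P.mean(0); w,V=np.linalg.eigh(np.cov(P[:,:2].T)); print(c.round(1),V[:,1].round(3),w.round(1)); 
        t=(P[:,:2]-c[:2])@V[:,1]; print('ends',np.percentile(t,[0,100]).round(1)); print(P[np.argsort(t)][::max(1,len(P)//14)].round(1).tolist())
print('floor z',np.nanmedian(Z[(X>40)&(X<50)&(abs(Y)<20)]))
E
```

```text
0.58 66 58.6 8.7
geo 75
[57.6  9.3 18.5] [-0.992 -0.127] [  9.1 213.9]
ends [-16.5  36. ]
[[74.3, 9.2, 12.8], [72.9, 9.6, 19.6], [72.2, 7.5, 19.4], [70.6, 14.0, 17.2], [70.4, 5.5, 15.4], [68.1, 10.2, 21.0], [65.5, 10.5, 21.6], [63.4, 8.7, 22.9], [61.7, 4.6, 19.3], [56.8, 7.3, 20.5], [55.1, 9.7, 21.5], [46.7, 6.2, 15.4], [41.1, 4.8, 16.6], [37.6, 9.6, 18.7], [29.9, 8.3, 18.5]]
grey 74
[58.5  9.5 18.4] [-0.991 -0.132] [  8.6 203.7]
ends [-15.6  31.9]
[[74.3, 9.2, 12.8], [72.9, 9.6, 19.6], [72.2, 9.7, 21.7], [71.4, 11.7, 12.8], [70.8, 7.6, 15.6], [69.3, 7.9, 19.6], [66.9, 8.2, 20.3], [63.4, 10.8, 22.5], [60.5, 15.4, 19.7], [59.5, 4.7, 14.9], [55.8, 5.3, 20.0], [46.7, 6.2, 15.4], [41.1, 4.8, 16.6], [37.6, 9.6, 18.7], [29.9, 8.3, 18.5]]
floor z 10.298360787327795
```

Call:
{"name": "arm_command", "arguments": {
  "targets": [
    [[-1,3,0,0,0,-7],[-1.8,4.9,0,0,0,-14],[-1.8,4.9,-10,0,0,-21],[-1.8,4.9,-25,0,0,-28],[-1.8,4.9,-45,0,0,-35],[-1.8,4.9,-65,0,0,-42],[-1.8,4.9,-85,0,0,-49],[-1.8,4.9,-100,0,0,-56],[-1.8,4.9,-110,0,0,-63],[-1.8,4.9,-114,0,0,-70]]
  ],
  "jaw": 22
}}

```text
time_s: 15.25
tool_pos: [521.1, -106.9, 108.0]
tcp_rot: [-1.611, -2.694, 0.001]
wrist_force: [0.3, 0.4, 0.3]
finger_gap: 0.259
finger_force: 0.0
```

Call:
{"name": "arm_command", "arguments": {
  "targets": [
    [[0,0,0,0,0,-7],[0,0,0,0,0,-13.8],[0,0,0,0,0,-13.8],[0,0,0,0,0,-13.8]]
  ]
}}

```text
time_s: 15.58
tool_pos: [522.3, -107.3, 109.7]
tcp_rot: [1.913, 2.492, -0.0]
wrist_force: [-0.1, -0.1, 0.3]
finger_gap: 0.254
finger_force: 0.0
```

```bash
python3 st.py
```

```text
t 15.5833 tcp [ 522.3 -107.3  109.7] trough xy 58.6 7.3 yaw y-axis 14.99 z [-0. -0. -1.] F [-0.1 -0.1  0.3] gap 0.254 q [-0.33  0.44  1.81 -0.    0.89 -0.59]
```

Correct by (+1.2, -4.3) and descend to z 32.

Call:
{"name": "arm_command", "arguments": {
  "targets": [
    [[1.2,-4.3,0,0,0,0],[1.2,-4.3,-15,0,0,0],[1.2,-4.3,-32,0,0,0],[1.2,-4.3,-48,0,0,0],[1.2,-4.3,-62,0,0,0],[1.2,-4.3,-71,0,0,0],[1.2,-4.3,-76,0,0,0],[1.2,-4.3,-77.7,0,0,0],[1.2,-4.3,-77.7,0,0,0]]
  ]
}}

```text
time_s: 16.33
tool_pos: [523.1, -111.8, 32.3]
tcp_rot: [-1.916, -2.489, 0.001]
wrist_force: [-1.6, -0.0, 1.6]
finger_gap: 0.256
finger_force: 1.1
```

Call:
{"name": "arm_command", "arguments": {
  "targets": [
    [[0,0,0,0,0,0],[0,0,0,0,0,0],[0,0,0,0,0,0],[0,0,0,0,0,0]]
  ],
  "jaw": 2,
  "squeeze": 30
}}

```text
time_s: 16.67
tool_pos: [524.0, -112.0, 32.6]
tcp_rot: [1.916, 2.488, 0.001]
wrist_force: [0.1, 0.4, 5.9]
finger_gap: 0.131
finger_force: 31.7
```

```bash
python3 st.py
```

```text
t 16.6667 tcp [ 524.  -112.    32.6] trough xy 63.4 8.3 yaw y-axis 14.78 z [ 1.3e-03 -6.0e-04 -1.0e+00] F [0.1 0.4 5.9] gap 0.131 q [-0.34  0.57  1.85 -0.    0.72 -0.6 ]
```

Grasped. Lift, carry over the riddle's lip half, and lower.

Call:
{"name": "arm_command", "arguments": {
  "targets": [
    [[0,0,5,0,0,0],[0,0,20,0,0,0],[0,0,45,0,0,-1],[0,0,70,0,0,-2],[0,0,95,0,0,-3],[0,0,115,0,0,-4],[-1,5,125,0,0,-5],[-4,18,125,0,0,-6.2],[-8,38,125,0,0,-6.2],[-12,58,125,0,0,-6.2]]
  ]
}}

```text
time_s: 17.5
tool_pos: [511.3, -53.5, 157.7]
tcp_rot: [2.05, 2.379, 0.001]
wrist_force: [-0.1, 0.5, -0.9]
finger_gap: 0.135
finger_force: 31.0
```

Call:
{"name": "arm_command", "arguments": {
  "targets": [
    [[-4,18,0,0,0,0],[-7,30,0,0,0,0],[-8.6,36.4,0,0,0,0],[-8.6,36.4,0,0,0,0],[-8.6,36.4,-8,0,0,0]]
  ]
}}

```text
time_s: 17.92
tool_pos: [504.1, -17.7, 150.1]
tcp_rot: [2.046, 2.38, 0.002]
wrist_force: [0.5, 0.4, -0.3]
finger_gap: 0.136
finger_force: 31.0
```

```bash
python3 st.py; python3 - <<'E'
from h import *
im,d=optics.get_image('side'); cv2.imwrite('pics/e1.png',im[...,::-1])
W=cloud('side',d);u=np.array([.1495,-.9888]);v=np.array([.9888,.1495])
q=W[...,:2]-[506.3,-50.5]; X=q@u;Y=q@v;Z=W[...,2]
for a in spotter.regions_of('adapter_steel','side')[:2]:
    m=a['pixels']&np.isfinite(X); print(a['score'],m.sum(),np.percentile(X[m],[5,50,95]).round(),np.median(Y[m]).round(1),np.percentile(Z[m],[5,50,95]).round())
E
```

```text
t 17.9167 tcp [504.1 -17.7 150.1] trough xy -32.8 2.8 yaw y-axis 8.62 z [ 0.0031 -0.001  -1.    ] F [ 0.5  0.4 -0.3] gap 0.136 q [-0.17  0.35  1.83 -0.    0.96 -0.32]
0.42 3930 [-95.  57. 159.] -0.5 [ 8. 24. 72.]
0.38 33 [-42. -24. -22.] 2.3 [130. 137. 140.]
```

Call:
{"name": "arm_command", "arguments": {
  "targets": [
    [[-0.6,0,-8,0,0,0],[-0.7,0,-18,0,0,0],[-0.7,0,-27,0,0,0],[-0.7,0,-34,0,0,0],[-0.7,0,-39,0,0,0],[-0.7,0,-41,0,0,0],[-0.7,0,-41,0,0,0]]
  ]
}}

```text
time_s: 18.6
tool_pos: [502.3, -18.1, 107.5]
tcp_rot: [2.049, 2.381, -0.001]
wrist_force: [-0.9, -1.6, 6.1]
finger_gap: 0.135
finger_force: 34.4
```

Call:
{"name": "arm_command", "arguments": {
  "targets": [
    [[0,0,-2,0,0,0],[0,0,-4,0,0,0],[0,0,-4,0,0,0]]
  ]
}}

```text
time_s: 18.85
tool_pos: [504.2, -18.9, 105.3]
tcp_rot: [2.045, 2.378, 0.001]
wrist_force: [-1.8, -6.0, 17.2]
finger_gap: 0.137
finger_force: 39.3
```

It rests on the brass adapter. I raise slightly, release, and lift away.

Call:
{"name": "arm_command", "arguments": {
  "targets": [
    [[0,0,2,0,0,0],[0,0,2,0,0,0]]
  ]
}}

```text
time_s: 19.02
tool_pos: [502.6, -17.7, 106.1]
tcp_rot: [2.049, 2.38, 0.001]
wrist_force: [1.4, -1.3, 5.2]
finger_gap: 0.134
finger_force: 34.8
```

Call:
{"name": "arm_command", "arguments": {
  "targets": [
    [[0,0,0,0,0,0],[0,0,0,0,0,0],[0,0,0,0,0,0],[0,0,6,0,0,0],[0,0,20,0,0,0],[0,0,45,0,0,0],[0,0,75,0,0,0],[0,0,105,0,0,0],[5,-30,115,0,0,0],[11,-70,115,0,0,0]]
  ],
  "jaw": 21
}}

```text
time_s: 19.85
tool_pos: [514.6, -86.1, 224.7]
tcp_rot: [2.041, 2.382, 0.005]
wrist_force: [0.2, 0.0, -0.4]
finger_gap: 0.247
finger_force: 0.0
```

```bash
python3 st.py; python3 nuts.py f1; python3 - <<'E'
import cv2,numpy as np
a=cv2.imread('pics/f1_side.png')[215:320,230:320]; b=cv2.imread('pics/f1_top.png')[185:255,275:365]
cv2.imwrite('pics/f1.png',np.hstack([cv2.resize(a,(380,443),interpolation=2),cv2.copyMakeBorder(cv2.resize(b,(420,327),interpolation=2),0,116,0,0,0)]))
E
```

```text
t 19.85 tcp [514.6 -86.1 224.7] trough xy 36.5 2.9 yaw y-axis 8.81 z [ 5.5e-03 -5.0e-04 -1.0e+00] F [ 0.2  0.  -0.4] gap 0.247 q [-0.3   0.27  1.72  0.    1.14 -0.45]
side adapter_steel 0.52 -34.0 -1.0 96.0
side adapter_steel 0.35 52.0 1.0 25.0
side coupler 0.47 -93.0 4.0 92.0
top nut_0 0.44 23.0 143.0 12.0
top adapter_steel 0.44 -44.0 1.0 97.0
top adapter_brass 0.65 -48.0 -2.0 86.0
top adapter_brass 0.51 24.0 144.0 14.0
top coupler 0.47 -103.0 7.0 92.0
```

View pics/f1.png

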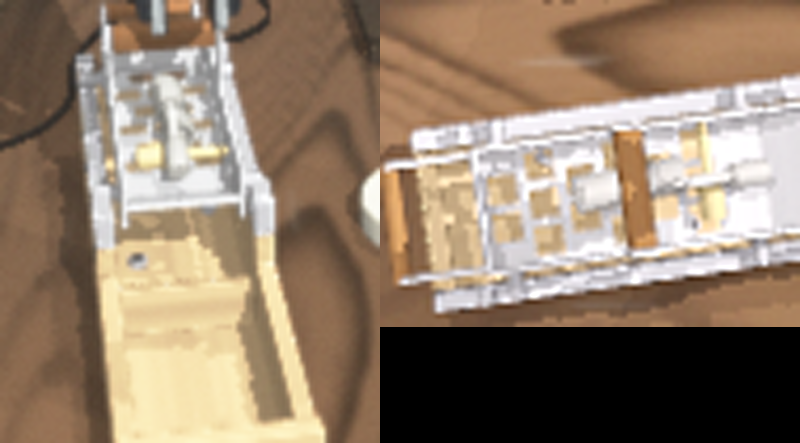

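The steel adapter lies lengthwise across the brass one, inside the riddle. A dark spot at ~(690,222) in the top crop could be a remaining nut, so I check it by depth.

```bash
python3 - <<'E'
from h import *
u=np.array([.1495,-.9888]);v=np.array([.9888,.1495])
ds=[optics.get_image('top') for _ in range(4)]
im=ds[0][0]; d=np.median([x[1] for x in ds],0); W=cloud('top',d)
q=W[...,:2]-[506.3,-50.5]; X=q@u;Y=q@v;Z=W[...,2]
print('px Z  (rows 226-238, cols 334-350)'); print(Z[226:239,334:350].round(0).astype(int)); print(im[226:239,334:350].mean(-1).astype(int)); 
print('sat');s=im.astype(int);print((s.max(-1)-s.min(-1))[226:239,334:350])
print(X[232,341],Y[232,341])
m=(Z>76)&(Z<84)&(abs(Y)<29)&(X>-166)&(X<-22)&((s.max(-1)-s.min(-1))<30)
for x,y,z,c in zip(X[m],Y[m],Z[m],im.mean(-1)[m]): print((round(x+94.6),round(y),round(z),int(c)),end=' ')
E
```

```text
px Z  (rows 226-238, cols 334-350)
[[ 90  93  90  88  87  88  74   8   9  84  85  85  90  87  84  73]
 [ 86   9   8   9   8  75  74  74  76  82  85  87  86  86  85  76]
 [ 10   6   7   9   8  75  73  76  75  75  85  87  86  86  84  74]
 [ 10   9   9   8   9  76  75  10   7   8  85  87  88  87  86  75]
 [  9   7   8   7   7  75  76  74   8   9  85  87  87  86  85  75]
 [ 10  10   7   9   7  72  74  75  14   9  84  86  87  86  88  75]
 [ 74  74  75  74  75  76  73  73  14  14   7  10   9   9  74  74]
 [ 75  75  74  74  74  73  77  74  15  15   9   8  10   8  76  75]
 [ 74  74  74  73  74  77  74  75  14   9   9   9   9   8  74  76]
 [136  77  75  74  76  73  76  75  74  75  75  75  75  77  74  78]
 [137  74  73  75  75  76  75  75  79  91 100 102 102 102 101 101]
 [137  81  90 100  99 100 101 100 101 101 100 100  98   8   9   9]
 [137  99 101  99 100 100   8   7   8  10   8  10  20  31  42  49]]
[[153 151 161 162 152 158 179 213 210 154 163 204 225 238 226 194]
 [188 185 200 212 200 184 185 197 196 158 166 220 232 238 235 242]
 [217 213 212 212 211 192 188 190 195 174 179 212 230 237 2
[... 1876 characters left out ...]
6) (57, -10, 76, 255) (-51, -2, 77, 223) (-49, -2, 76, 224) (-12, -7, 76, 180) (-2, -9, 76, 241) (31, -13, 76, 211) (-33, -7, 77, 197) (-33, -9, 77, 210) (-31, -12, 76, 203) (29, -20, 77, 219) (27, -22, 77, 255) (64, -28, 76, 219) (66, -28, 78, 214) (-69, -11, 76, 173) (-20, -18, 76, 213) (17, -23, 77, 242) (24, -24, 76, 255) (29, -25, 76, 254) (45, -27, 77, 240) (50, -28, 78, 216) (-70, -13, 77, 169) (-14, -21, 76, 255) (-11, -22, 77, 255) (33, -28, 79, 217) (16, -28, 81, 203) (-28, -24, 76, 228) (-21, -25, 76, 254) (0, -28, 78, 163) (-64, -21, 76, 188) (-24, -27, 76, 252) (-17, -28, 80, 219) (-34, -28, 79, 207) (-62, -26, 76, 211) (-57, -27, 77, 210) (-50, -28, 78, 181) (-67, -28, 80, 169)
```

The spot is at z ≈ 14, a nut in the bin seen through a hole, and no nut-high clusters show on the visible riddle floor. I count the nuts in the bin from both cameras.

```bash
python3 - <<'E'
from h import *
u=np.array([.1495,-.9888]);v=np.array([.9888,.1495])
for n in('top','side'):
    ds=[optics.get_image(n) for _ in range(4)]
    im=ds[0][0].astype(int); d=np.median([x[1] for x in ds],0); W=cloud(n,d)
    q=W[...,:2]-[506.3,-50.5]; X=q@u;Y=q@v;Z=W[...,2]; sat=im.max(-1)-im.min(-1)
    m=(Z>3)&(Z<22)&(abs(Y)<35)&(X>-184)&(X<3)&(sat<28)
    N,l,st,c=cv2.connectedComponentsWithStats(m.astype(np.uint8))
    for i in range(1,N):
        k=l==i; print(n,k.sum(),X[k].mean().round(),Y[k].mean().round(),Z[k].mean().round(1),im[k].mean().round())
E
```

```text
top 8 -127.0 25.0 18.6 182.0
top 2 -182.0 34.0 10.2 205.0
top 1 -58.0 17.0 9.4 201.0
top 1 -111.0 19.0 8.1 217.0
top 1 -94.0 14.0 8.9 199.0
top 1 -137.0 15.0 8.6 227.0
top 4 -126.0 14.0 8.2 229.0
top 2 -143.0 10.0 7.9 192.0
top 1 -116.0 5.0 7.8 199.0
top 1 -144.0 4.0 8.9 228.0
top 1 -122.0 -2.0 10.6 185.0
top 2 -91.0 -7.0 9.3 179.0
top 3 -128.0 -6.0 8.3 202.0
top 5 -51.0 -21.0 13.4 198.0
top 2 -143.0 -8.0 9.6 189.0
top 1 -109.0 -17.0 10.2 194.0
top 1 -39.0 -27.0 8.8 247.0
top 1 -144.0 -17.0 8.9 197.0
top 2 -94.0 -25.0 9.3 221.0
top 1 -128.0 -27.0 9.4 206.0
top 2 -175.0 -28.0 8.1 172.0
side 1 -167.0 -19.0 9.3 205.0
side 1 -125.0 -32.0 9.2 165.0
side 11 -99.0 24.0 14.4 165.0
side 2 -113.0 -28.0 9.3 151.0
side 1 -109.0 -23.0 9.7 188.0
side 2 -112.0 -4.0 9.1 219.0
side 1 -100.0 -24.0 10.1 168.0
side 12 -53.0 -21.0 13.6 164.0
```

Three nuts are confirmed in the bin. I look for the fourth on the riddle floor from the side camera.

```bash
python3 - <<'E'
from h import *
u=np.array([.1495,-.9888]);v=np.array([.9888,.1495])
for n in('side','top'):
    ds=[optics.get_image(n) for _ in range(6)]
    im=ds[0][0].astype(int); d=np.median([x[1] for x in ds],0); W=cloud(n,d)
    q=W[...,:2]-[506.3,-50.5]; X=q@u+94.6;Y=q@v-1;Z=W[...,2]
    k=(abs(Y)<27)&(X>-69)&(X<72)&(Z>66)&(Z<100)
    g=np.full((15,12),'  . ',object)
    print(n,'floor med',np.median(Z[k&(Z<78)]).round(1)); 
    for i in range(15):
        row=''
        for j in range(12):
            c=(X>-70+10*i)&(X<=-60+10*i)&(Y>-30+5*j)&(Y<=-25+5*j)&(Z>3)&(Z<125)
            row+='%5s'%('.' if not c.any() else int(np.median(Z[c])))
        print(-65+10*i,row)
r=[spotter.look_for('nut_1',n) for n in('side','top')]
E
```

```text
side floor med 75.4
-65    75   75   73   73   74   75   75   74   73   75   75   75
-55    75   75   73   75   75    .    .    .    .   75   75   76
-45    74   73   74   75   75    .    .    .   74   72   74   79
-35    75   75   75   75   75    .    .    .   75   75   75   92
-25    75   75   75   74   88   94   94   91   74   75   75   79
-15    10   75   42   71   75   92   94   51    9   75   75   91
-5     9   10    9    9   42   90   10   49    9    9   14   72
5    75    9    9    9   75    9   10    9    9    9    9   98
15     9   74   41   40   40    9    9   82    9   42   42   79
25     9   42    9    9    9   85    9   80   84    9    9   42
35    14   14   11    9    8  100    9    9    9    9    9   83
45    10   14   79   81   80    9    9   74   77   75   75   75
55    10    9   75   74   75   74   42   74   75   42    9   80
65    75   75   75   75   75   88   91   75   75   75   75   75
75    75   75   75   76   77   85   82   75   76   76   78   90
top floor med 74.5
-65    75   75   73   73    9   74   73   10    9   74   74   75
-55    75   74   73    8    7  
[... 168 characters left out ...]
   74   74   74    9   72   74   75   76   72   74   74   74
-15    75   74   74    8   86   92   94   92   73    8   74   74
-5    75   74   41   74   74   92   93   92   74   73   74   75
5     7    8    8    8    9    .    .    .    8    8    8    8
15    78   74   74    .   88   91   93   92   90   74   74   75
25    75   74   73    9    8   91   93   92   89   73   74   75
35    75   73   74   73   74  100  100   74   74   74   74   75
45    74   13   85   85   86   91   96   81   78   75   73   74
55    74   74   74   74   75   95   96   74   74   74   74   74
65    75   74   74   74   74   94   94   75   74   74   74   74
75    75   75   74   75   75   77   84   74   74   75   75   75
```

No nut is left on the riddle floor: every floor cell reads 72–76 mm, against 79 mm for a nut. Next is the tail bar, which I measure first.

```bash
python3 - <<'E'
from h import *
u=np.array([.1495,-.9888]);v=np.array([.9888,.1495])
ds=[optics.get_image('top') for _ in range(3)]
W=cloud('top',np.median([x[1] for x in ds],0)); q=W[...,:2]-[506.3,-50.5]; X=q@u;Y=q@v;Z=W[...,2]
k=(X<-200)&(X>-225)&(abs(Y)<24)&(Z>80)&(Z<105)
print(k.sum(),np.percentile(X[k],[0,10,50,90,100]).round(1),np.percentile(Z[k],[10,50,90]).round(1)); print(np.polyfit(Y[k],X[k],1))
k=(abs(X+94.6)<12)&(abs(Y)<32)&(Z>128)&(Z<145); print('handle',X[k].mean(),Y[k].mean(),np.percentile(Y[k],[1,99]),np.median(Z[k]))
E
```

```text
92 [-214.7 -213.7 -209.7 -205.8 -204.8] [92.  94.3 96.3]
[-6.01781039e-03 -2.09686444e+02]
handle -94.30881620610427 0.37791292889170397 [-29.74800568  31.08612845] 137.92545204703094
```

Call:
{"name": "arm_command", "arguments": {
  "targets": [
    [[-2,10,0,0,0,7],[-5,30,0,0,0,14],[-8,55,0,0,0,21],[-12,80,0,0,0,28],[-16,105,0,0,0,35],[-20,130,0,0,0,42],[-24,155,0,0,0,49],[-28,180,0,0,0,56],[-32,205,0,0,0,63],[-35,225,0,0,0,70]]
  ],
  "jaw": 30
}}

```text
time_s: 22.63
tool_pos: [477.5, 139.4, 221.1]
tcp_rot: [-0.303, -3.127, -0.001]
wrist_force: [-0.1, 0.8, 0.0]
finger_gap: 0.349
finger_force: 0.0
```

Call:
{"name": "arm_command", "arguments": {
  "targets": [
    [[-2,12,0,0,0,7],[-3.8,19,0,0,0,14],[-3.8,19,-10,0,0,19.8],[-3.8,19,-30,0,0,19.8],[-3.8,19,-50,0,0,19.8],[-3.8,19,-65,0,0,19.8],[-3.8,19,-70,0,0,19.8],[-3.8,19,-70,0,0,19.8]]
  ]
}}

```text
time_s: 23.3
tool_pos: [473.3, 156.5, 149.9]
tcp_rot: [0.229, -3.13, 0.001]
wrist_force: [0.0, 0.2, -0.6]
finger_gap: 0.349
finger_force: 0.0
```

```bash
python3 st.py
```

```text
t 23.3 tcp [473.3 156.5 149.9] trough xy -209.6 -1.7 yaw y-axis 98.37 z [-2.8e-03 -6.0e-04 -1.0e+00] F [ 0.   0.2 -0.6] gap 0.349 q [ 0.18  0.34  1.84 -0.    0.96 -1.54]
```

Call:
{"name": "arm_command", "arguments": {
  "targets": [
    [[2,0.3,-12,0,0,0],[2,0.3,-27,0,0,0],[2,0.3,-40,0,0,0],[2,0.3,-50,0,0,0],[2,0.3,-55,0,0,0],[2,0.3,-57,0,0,0],[2,0.3,-57,0,0,0]]
  ]
}}

```text
time_s: 23.88
tool_pos: [476.4, 157.0, 94.1]
tcp_rot: [-0.229, 3.133, -0.0]
wrist_force: [1.1, -1.1, -0.0]
finger_gap: 0.352
finger_force: 0.0
```

Call:
{"name": "arm_command", "arguments": {
  "targets": [
    [[0,0,0,0,0,0],[0,0,0,0,0,0],[0,0,0,0,0,0],[0,0,0,0,0,0],[0,0,0,0,0,0]]
  ],
  "jaw": 2,
  "squeeze": 30
}}

```text
time_s: 24.3
tool_pos: [476.8, 157.2, 94.6]
tcp_rot: [-0.229, 3.132, 0.0]
wrist_force: [-0.3, 0.3, 3.8]
finger_gap: 0.102
finger_force: 29.5
```

```bash
python3 st.py
```

```text
t 24.3 tcp [476.8 157.2  94.6] trough xy -209.7 1.9 yaw y-axis 98.37 z [ 1.4e-03  2.0e-04 -1.0e+00] F [-0.3  0.3  3.8] gap 0.102 q [ 0.18  0.43  1.89 -0.    0.82 -1.54]
```

Call:
{"name": "arm_command", "arguments": {
  "targets": [
    [[0.3,-2,0,0,0,0],[0.8,-5,0,0,0,0],[1.4,-9,0,0,0,0],[2,-13,0,0,0,0],[2.6,-17,0,0,0,0],[3.2,-21,0,0,0,0],[3.8,-25,0,0,0,0],[4.2,-28,0,0,0,0],[4.5,-29.7,0,0,0,0],[4.5,-29.7,0,0,0,0]]
  ]
}}

```text
time_s: 25.13
tool_pos: [481.2, 127.0, 94.4]
tcp_rot: [-0.229, 3.132, 0.0]
wrist_force: [-0.5, 0.5, 6.7]
finger_gap: 0.106
finger_force: 29.7
```

```bash
python3 st.py; python3 - <<'E'
from h import *
u=np.array([.1495,-.9888]);v=np.array([.9888,.1495])
ds=[optics.get_image('side') for _ in range(3)]; cv2.imwrite('pics/g1.png',ds[0][0][...,::-1])
W=cloud('side',np.median([x[1] for x in ds],0)); q=W[...,:2]-[506.3,-50.5]; X=q@u;Y=q@v;Z=W[...,2]
k=(abs(Y)<28)&(X<60)&(X>10)&(Z>70)&(Z<95); print('lip',k.sum(),np.percentile(X[k],[50,95,100]),np.median(Z[k]))
for t in('adapter_steel','adapter_brass'):
    for a in spotter.look_for(t,'side')[:2]:
        p=c2w('side',a['centre']); r=p[:2]-[506.3,-50.5]; print(t,round(a['score'],2),(r@u).round(),(r@v).round(),p[2].round())
E
```

```text
t 25.1333 tcp [481.2 127.   94.4] trough xy -179.3 1.7 yaw y-axis 98.35 z [ 8.e-04  1.e-04 -1.e+00] F [-0.5  0.5  6.7] gap 0.106 q [ 0.12  0.43  1.9   0.    0.82 -1.6 ]
lip 113 [21.98955271 32.91481834 33.54364656] 83.77030155483374
adapter_steel 0.56 -1.0 1.0 92.0
adapter_steel 0.39 62.0 -3.0 26.0
```

The lip end is at 33 mm, so the pins are in the hooks. I lift the tail in an arc about the pivot.

Call:
{"name": "arm_command", "arguments": {
  "targets": [
    [[0.1,-0.9,7.9,0,0,0],[0.3,-2.1,15.7,0,0,0],[0.5,-3.6,23.5,0,0,0],[0.8,-5.4,31.2,0,0,0],[1.2,-7.7,38.8,0,0,0],[1.5,-10.2,46.3,0,0,0],[2,-13.1,53.7,0,0,0],[2.5,-16.2,60.9,0,0,0],[3,-19.7,68.1,0,0,0],[3.5,-23.4,75,0,0,0]]
  ]
}}

```text
time_s: 26.22
tool_pos: [484.1, 104.2, 170.0]
tcp_rot: [-0.229, 3.133, 0.002]
wrist_force: [-0.4, 4.8, 0.0]
finger_gap: 0.104
finger_force: 29.2
```

```bash
python3 st.py
```

```text
t 26.2167 tcp [484.1 104.2 170. ] trough xy -156.3 1.2 yaw y-axis 98.35 z [-1.0e-04  1.2e-03 -1.0e+00] F [-0.4  4.8  0. ] gap 0.104 q [ 0.07  0.31  1.83  0.    1.   -1.65]
```

Call:
{"name": "arm_command", "arguments": {
  "targets": [
    [[0.6,-4.1,6.8,0,0,0],[1.3,-8.5,13.4,0,0,0],[2,-13.1,19.8,0,0,0],[2.7,-18,25.9,0,0,0],[3.5,-23.1,31.9,0,0,0],[4.3,-28.6,37.6,0,0,0],[5.2,-34.3,43.1,0,0,0],[6.1,-40.1,48.3,0,0,0],[7,-46.3,53.2,0,0,0],[8,-52.6,58,0,0,0]]
  ]
}}

```text
time_s: 27.05
tool_pos: [492.4, 52.9, 229.2]
tcp_rot: [-0.228, 3.131, 0.006]
wrist_force: [-3.4, 10.2, 11.9]
finger_gap: 0.1
finger_force: 30.5
```

```bash
python3 st.py; python3 nuts.py h1
```

```text
t 27.05 tcp [492.4  52.9 229.2] trough xy -104.3 1.7 yaw y-axis 98.34 z [ 0.0015  0.0039 -1.    ] F [-3.4 10.2 11.9] gap 0.1 q [-0.04  0.23  1.76  0.    1.14 -1.75]
side adapter_brass 0.28 75.0 -5.0 30.0
side coupler 0.6 60.0 5.0 32.0
```

Call:
{"name": "arm_command", "arguments": {
  "targets": [
    [[1,-6.5,4.3,0,0,0],[2,-13.3,8.5,0,0,0],[3,-20.1,12.3,0,0,0],[4.1,-27.2,15.7,0,0,0],[5.2,-34.3,18.9,0,0,0],[6.3,-41.6,21.8,0,0,0],[6.3,-41.6,21.8,0,0,0],[6.3,-41.6,21.8,0,0,0],[6.3,-41.6,21.8,0,0,0]]
  ]
}}

```text
time_s: 28.3
tool_pos: [499.1, 9.8, 251.1]
tcp_rot: [-0.228, 3.131, 0.001]
wrist_force: [-3.1, 3.8, 11.9]
finger_gap: 0.105
finger_force: 31.4
```

```bash
python3 st.py; cat > tray.py <<'E'
from h import *
u=np.array([.1495,-.9888]);v=np.array([.9888,.1495])
ds=[optics.get_image('side') for _ in range(3)]; im=ds[0][0].astype(int); cv2.imwrite('pics/tray_last.png',ds[0][0][...,::-1])
W=cloud('side',np.median([x[1] for x in ds],0)); q=W[...,:2]-[506.3,-50.5]; X=q@u;Y=q@v;Z=W[...,2]
print('height map: rows trough x 15..145 step 10, cols y -32..32 step 6')
for x in range(15,150,10):
    print(x,''.join('%5s'%('.' if not (c:=(abs(X-x)<=5)&(abs(Y-y)<=3)&(Z>2)).any() else int(np.percentile(Z[c],75))) for y in range(-33,34,6)))
for t in('adapter_steel','adapter_brass','coupler'):
    for a in spotter.look_for(t,'side')[:2]:
        p=c2w('side',a['centre']); r=p[:2]-[506.3,-50.5]; print(t,round(a['score'],2),(r@u).round(),(r@v).round(),p[2].round())
E
python3 tray.py
```

```text
t 28.3 tcp [499.1   9.8 251.1] trough xy -60.7 1.9 yaw y-axis 98.34 z [ 2.5e-03  8.0e-04 -1.0e+00] F [-3.1  3.8 11.9] gap 0.105 q [-0.12  0.21  1.73  0.    1.2  -1.84]
height map: rows trough x 15..145 step 10, cols y -32..32 step 6
15   101   95   58   58   59   61   60   59   58   60   92  103
25    92  162  164  163  164  164  165  165  163  163  141   86
35    69  156  161  160  159  160  162  159  161  159  159   64
45     9    9   15   21   39   44   44   40   16   16   16   40
55     9    9   16   17   32   40   40   39    9    8    8   33
65     9    8    9    8   30   36   36   33    9    9    9   35
75     8    9    8    9   22   32   33   30    8    9    8    9
85     9    8    8    9   21   27   29   25    9    8    9   35
95     .    .    .    .    .   21   26   22    .    .    .   42
105     .    .    .    .    .   20   21   18    .    .    .   45
115     .    .    .    .    .    .    .    .    .    .    .    .
125     .    .    .    .    .    .    .    .    .    .    .   46
135     .    .    .    .    .    .    .    .    .    .    .   48
145    60   60    .   60   60    .   59   60    .   60   60    .
adapter_brass 0.49 47.0 -9.0 17.0
coupler 0.82 67.0 0.0 32.0
```

Coupler and brass adapter show in the tray. Lower back along the arc.

Call:
{"name": "arm_command", "arguments": {
  "targets": [
    [[-2.2,14.4,-6.1,0,0,0],[-4.3,28.4,-13.3,0,0,0],[-6.3,41.6,-21.8,0,0,0],[-8.2,54.1,-31.5,0,0,0],[-9.9,65.7,-42.2,0,0,0],[-11.5,76.2,-53.9,0,0,0],[-13,85.7,-66.4,0,0,0],[-14.2,94.2,-79.8,0,0,0],[-15.3,101.4,-93.9,0,0,0],[-16.3,107.5,-108.5,0,0,0]]
  ]
}}

```text
time_s: 29.43
tool_pos: [483.0, 117.0, 140.6]
tcp_rot: [-0.23, 3.131, -0.002]
wrist_force: [0.8, -0.1, -0.1]
finger_gap: 0.107
finger_force: 32.7
```

```bash
python3 st.py; python3 tray.py; python3 nuts.py h2
```

```text
t 29.4333 tcp [483.  117.  140.6] trough xy -169.1 2.0 yaw y-axis 98.42 z [ 0.002  -0.0012 -1.    ] F [ 0.8 -0.1 -0.1] gap 0.107 q [ 0.1   0.35  1.86 -0.    0.93 -1.62]
height map: rows trough x 15..145 step 10, cols y -32..32 step 6
15    96   74   74   73   74   74   75   74   74   74   84   69
25    89   76   75   75   76   76   76   76   75   76   86   46
35    83   75   75   77   76   77   76   77   76   75   77   77
45     8    9   16   21   39   44   45   40   17   16   16   36
55     8    8   15   17   33   40   41   36    9    9    9   34
65     8    8    8    8   29   36   36   33    9    9    8   36
75     9    8    8    9   25   32   32   29    8    9    9    9
85     8    8    8    9   20   27   29   25    9    8    9   35
95     .    .    .    .    .   25   21   19    .    .    .   43
105     .    .    .    .    .   20   22   18    .    .    .   45
115     .    .    .    .    .    .    .    .    .    .    .    .
125     .    .    .    .    .    .    .    .    .    .    .   47
135     .    .    .    .    .    .    .    .    .    .    .   49
145    59    .    .   60   59    .   59   60    .   60   60   60
coupler 0.59 67.0 3.0 31.0
side adapter_brass 0.52 48.0 -9.0 16.0
side coupler 0.57 68.0 3.0 30.0
side coupler 0.4 -166.0 -10.0 137.0
```

Call:
{"name": "arm_command", "arguments": {
  "targets": [
    [[-0.7,4.7,-15.1,0,0,0],[-1,6.6,-22.8,0,0,0],[-1.2,8.1,-30.6,0,0,0],[-1.4,9.3,-38.4,0,0,0],[-1.5,9.9,-43.5,0,0,0],[-1.5,10.2,-46,0,0,0],[-1.6,11,-46.3,0,0,0],[-2.3,15,-46.3,0,0,0],[-3.2,21,-46.3,0,0,0],[-3.8,25,-46.3,0,0,0]]
  ]
}}

```text
time_s: 31.07
tool_pos: [478.5, 142.7, 94.3]
tcp_rot: [-0.229, 3.133, -0.0]
wrist_force: [0.4, -0.6, -0.5]
finger_gap: 0.103
finger_force: 32.5
```

Call:
{"name": "arm_command", "arguments": {
  "targets": [
    [[0,0,0,0,0,0],[0,0,0,0,0,0],[0,0,0,0,0,0],[0,0,0,0,0,0],[0,0,15,0,0,0],[0,0,40,0,0,0],[0,0,75,0,0,0],[0,20,110,0,0,0],[0,55,130,0,0,0],[0,90,130,0,0,0]]
  ],
  "jaw": 30
}}

```text
time_s: 31.9
tool_pos: [481.6, 233.4, 229.4]
tcp_rot: [-0.224, 3.124, 0.003]
wrist_force: [1.6, 0.4, 0.3]
finger_gap: 0.35
finger_force: 0.0
```

Call:
{"name": "arm_command", "arguments": {
  "targets": [
    [[-20,30,20,0,0,0],[-50,60,30,0,0,0],[-80,90,30,0,0,0],[-110,120,30,0,0,0],[-130,140,30,0,0,0],[-130,140,30,0,0,0]]
  ]
}}

```text
time_s: 32.4
tool_pos: [344.1, 375.2, 254.1]
tcp_rot: [0.235, -3.131, -0.003]
wrist_force: [0.2, -0.0, 0.1]
finger_gap: 0.353
finger_force: 0.0
```

```bash
python3 st.py; cat > fin.py <<'E'
from h import *
u=np.array([.1495,-.9888]);v=np.array([.9888,.1495])
ds=[optics.get_image('top') for _ in range(4)]; im=ds[0][0].astype(int); cv2.imwrite('pics/fin.png',ds[0][0][...,::-1])
W=cloud('top',np.median([x[1] for x in ds],0)); q=W[...,:2]-[506.3,-50.5]; X=q@u;Y=q@v;Z=W[...,2]
k=(X>-120)&(X<-50)&(abs(Y)<32)&(Z>120)&(Z<150); print('handle',X[k].mean(),Y[k].mean(),np.median(Z[k]))
k=(X>-225)&(X<-180)&(abs(Y)<24)&(Z>80)&(Z<105); print('bar',X[k].mean(),np.median(Z[k]),np.polyfit(Y[k],X[k],1))
def grid(x0,x1,sx):
  for x in range(x0,x1,sx): print(x,''.join('%5s'%('.' if not (c:=(abs(X-x)<=sx/2)&(abs(Y-y)<=3)&(Z>2)).any() else int(np.percentile(Z[c],80))) for y in range(-33,34,6)))
grid(15,150,8); print('riddle'); grid(-150,15,10)
r=W[...,0:1]*0
for t in('adapter_steel','adapter_brass','coupler','nut_0','tape_roll','harmonica','capo','glass_slide'):
    for a in spotter.look_for(t,'top')[:4]:
        p=c2w('top',a['centre']); z=p[:2]-[506.3,-50.5]; print(t,round(a['score'],2),(z@u).round(),(z@v).round(),p[2].round(),p[:2].round())
E
python3 fin.py
```

```text
t 32.4 tcp [344.1 375.2 254.1] trough xy -445.2 -96.7 yaw y-axis 98.6 z [-0.0023  0.0017 -1.    ] F [ 0.2 -0.   0.1] gap 0.353 q [ 0.69  0.23  1.7   0.    1.21 -1.03]
handle -79.9127968513135 0.2852484475996408 137.92153253778667
bar -195.1005016994188 94.53303632909473 [-6.19474259e-05 -1.95100483e+02]
15   100   93   84   83   83   83   85   84   84   84   94  100
23    33    .    .    .    .    .    .    .    .    .    .    9
31    49    8    .    9   10   29   31    .    .    8    .    .
39     9    9   12    9   41   41   44   41   10    8    9    8
47    30    9   20   21   37   43   44   40   17   17   16    9
55     8    8    9   19   36   41   41   38    9    9    8    8
63    21    8    9    9   26   37   36   35    8    9    9    9
71     9    9    9   10   25   32   33   30    9    9    9    9
79    20    8    9    8   11   30   31   30    9    9    9    9
87     9    9    9    9    9   27   28   26    8   10    8    9
95    19    9    9    8    9   21   26   18    9    8    8    9
103     8    9    8    8    9   19   21   19    9    8   10    8
111    21    9    9    9  
[... 1198 characters left out ...]
 75   74   75   84  100
-10    92   76   74   75   75   75   75   75   76   75   76   99
0   100   98   79   78   78   78   78   79   78   78   88  100
10    99   87   83   82   82   83   82   84   82   82   90  100
adapter_steel 0.56 109.0 9.0 19.0 [ 532. -157.]
adapter_steel 0.52 31.0 3.0 8.0 [514. -81.]
adapter_brass 0.49 -11.0 -118.0 15.0 [388. -57.]
adapter_brass 0.26 -74.0 0.0 73.0 [496.  23.]
coupler 0.43 60.0 4.0 32.0 [ 519. -110.]
coupler 0.4 -187.0 1.0 92.0 [480. 135.]
tape_roll 0.66 -85.0 152.0 20.0 [644.  57.]
harmonica 0.87 -8.0 -121.0 18.0 [386. -60.]
harmonica 0.37 60.0 6.0 31.0 [ 521. -109.]
capo 0.86 24.0 144.0 16.0 [653. -52.]
glass_slide 0.46 135.0 154.0 44.0 [ 679. -161.]
```

The riddle is empty, level and released at x = -80. All three large pieces are in the tray, and the bystanders have not moved. I hand in.

```bash
python3 -c "
from workcell import arm; print(arm.job_done())"
```

```text
the job is handed in; nothing more can be done
None
```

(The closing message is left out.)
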